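# Find the rocking corner of a microscope plate and press its shim flat

### The job

One corner of the aluminium microscope plate rocks: press down on its corners one at a time until you find the one that gives way, then push that corner's steel shim tab down flat, leaving the other three tabs standing. Only press with the fingers: do not pick anything up or push the plate out of place, and leave the spirit level on the plate and the things around it where they are.

Things in the scene. Friction and masses are not known exactly. Their poses are not given: they have to be found in the camera images.
- stand: Grey metal stand fixed to the bench: frame 222 x 200 x 6 mm, four housings under the tabs (20 mm high), lips round the plate (40 mm high). Origin: centre of its underside, on the bench. z up, x from its near side (roughly facing the robot) to its far side, y to its left; near, far, left, right are meant in this frame.
- plate: Loose level aluminium plate, 200 (x) x 180 (y) x 12 mm, 1.2 kg, on four feet in the stand. Origin: centre of its underside, 36 mm above the bench; axes as the stand's. One foot, which one varies, is slack: pressed there the plate gives 4 mm (from 3 N, fully at 7 N) and springs back. The other corners stay firm.
- corner_nl (a point): Point on the plate's top face, 48 mm above the bench, straight above its near left foot (-85 mm in x, +70 mm in y from the plate's centre; 15 mm from the end edge, 20 mm from the side edge). Axes as the plate's.
- corner_nr (a point): Point on the plate's top face, 48 mm above the bench, straight above its near right foot (-85 mm in x, -70 mm in y from the plate's centre; 15 mm from the end edge, 20 mm from the side edge). Axes as the plate's.
- corner_fl (a point): Point on the plate's top face, 48 mm above the bench, straight above its far left foot (+85 mm in x, +70 mm in y from the plate's centre; 15 mm from the end edge, 20 mm from the side edge). Axes as the plate's.
- corner_fr (a point): Point on the plate's top face, 48 mm above the bench, straight above its far right foot (+85 mm in x, -70 mm in y from the plate's centre; 15 mm from the end edge, 20 mm from the side edge). Axes as the plate's.
- tab_nl (a point): Press point on top of the near left shim tab (steel, 24 mm wide, 5 thick), which sticks out past the plate's left edge at stand x -55 mm. Point is 45 mm out from the hinge, 13 from the tip. Hinge: along x, at stand y 84, z 23.5 mm. Standing: slopes up and out at 0.45 rad, point 45 mm above the bench; flat: point 26 mm above it, at stand y 129 mm.
- tab_nr (a point): Press point on top of the near right shim tab (steel, 24 mm wide, 5 thick), which sticks out past the plate's right edge at stand x -55 mm. Point is 45 mm out from the hinge, 13 from the tip. Hinge: along x, at stand y -84, z 23.5 mm. Standing: slopes up and out at 0.45 rad, point 45 mm above the bench; flat: point 26 mm above it, at stand y -129 mm.
- tab_fl (a point): Press point on top of the far left shim tab (steel, 24 mm wide, 5 thick), which sticks out past the plate's left edge at stand x 55 mm. Point is 45 mm out from the hinge, 13 from the tip. Hinge: along x, at stand y 84, z 23.5 mm. Standing: slopes up and out at 0.45 rad, point 45 mm above the bench; flat: point 26 mm above it, at stand y 129 mm.
- tab_fr (a point): Press point on top of the far right shim tab (steel, 24 mm wide, 5 thick), which sticks out past the plate's right edge at stand x 55 mm. Point is 45 mm out from the hinge, 13 from the tip. Hinge: along x, at stand y -84, z 23.5 mm. Standing: slopes up and out at 0.45 rad, point 45 mm above the bench; flat: point 26 mm above it, at stand y -129 mm.
- shim_nl (a joint): Angle of the near left shim tab: 0 standing (start), 0.45 rad flat and level on its housing, its nose then bearing under the plate. Stiff (about 5 N at the press point), stays where left. At the slack corner it goes all the way down; at a solid corner it jams a little past half way, at about 0.27 rad, and stays there.
- shim_nr (a joint): Angle of the near right shim tab: 0 standing (start), 0.45 rad flat and level on its housing, its nose then bearing under the plate. Stiff (about 5 N at the press point), stays where left. At the slack corner it goes all the way down; at a solid corner it jams a little past half way, at about 0.27 rad, and stays there.
- shim_fl (a joint): Angle of the far left shim tab: 0 standing (start), 0.45 rad flat and level on its housing, its nose then bearing under the plate. Stiff (about 5 N at the press point), stays where left. At the slack corner it goes all the way down; at a solid corner it jams a little past half way, at about 0.27 rad, and stays there.
- shim_fr (a joint): Angle of the far right shim tab: 0 standing (start), 0.45 rad flat and level on its housing, its nose then bearing under the plate. Stiff (about 5 N at the press point), stays where left. At the slack corner it goes all the way down; at a solid corner it jams a little past half way, at about 0.27 rad, and stays there.
- level: Brass round spirit level, 42 mm diameter, 13 mm high, standing loose near the middle of the plate. Origin: centre of its underside, 48 mm above the bench.
- stain: Small brown glass bottle with black cap, 48 mm diameter, 85 mm high, standing loose to the left of the stand. Origin: centre of its underside.
- beaker: Glass beaker, 56 mm diameter, 65 mm high, standing loose beyond the stand's far side. Origin: centre of its underside.
- slidebox: Grey slide box, 90 x 34 x 30 mm, lying loose to the right of the stand. Origin: centre of its underside.

How it is judged (in metres and radians):
On the way, in this order (a step that is already met when the one before it is completed fails the run):
1. the slack corner is pressed with the fingers and gives way by about 2 mm or more (contact force between the fingers and plate above 1 N and z of any of corner_nl, corner_nr, corner_fl, corner_fr in the frame of stand below 0.0462 m), for 0.1 s.
2. a shim tab is pressed flat (only the slack corner's can be) (value of joint any of shim_nl, shim_nr, shim_fl, shim_fr above 0.4 rad), for 0.1 s.
At the end, for the whole second after the job is handed in: The slack corner's shim tab is flat (over 0.40 of 0.45 rad), the other three still stand (under 0.08 rad), and the plate rests level (within 0.012 rad) in its place in the stand (within 6 mm and 0.06 rad) (((value of joint shim_nl above 0.4 rad and value of joint each of shim_nr, shim_fl, shim_fr below 0.08 rad) or (value of joint shim_nr above 0.4 rad and value of joint each of shim_nl, shim_fl, shim_fr below 0.08 rad) or (value of joint shim_fl above 0.4 rad and value of joint each of shim_nl, shim_nr, shim_fr below 0.08 rad) or (value of joint shim_fr above 0.4 rad and value of joint each of shim_nl, shim_nr, shim_fl below 0.08 rad)) and angle between plate's own z axis and vertical below 0.012 rad and linear speed of plate below 0.01 m/s and horizontal distance between plate and stand below 0.006 m and angle between the x axis of plate and the x axis of stand, either way round below 0.06 rad); the robot touches nothing.
It fails at once if the plate is lifted (z of plate in the frame of stand above 0.042 m).
It fails at once if the spirit level is pushed, lifted or knocked over (z of level in the frame of plate above 0.018 m or distance of level from where it was at the start of the episode above 0.02 m or angle between level's own z axis and vertical above 0.3 rad).
It fails at once if the brown bottle is pushed, lifted or knocked over (distance of stain from where it was at the start of the episode above 0.02 m or angle between stain's own z axis and vertical above 0.3 rad).
It fails at once if the beaker is pushed, lifted or knocked over (distance of beaker from where it was at the start of the episode above 0.02 m or angle between beaker's own z axis and vertical above 0.3 rad).
It fails at once if the slide box is pushed, lifted or knocked over (distance of slidebox from where it was at the start of the episode above 0.02 m or angle between slidebox's own z axis and vertical above 0.3 rad).
It also fails if it takes over 51 s, if anything falls off the work surface, if the arm or the gripper's body presses on something with over 40 N, if the wrist force passes 120 N, or if a joint passes its speed limit or range.

### The arm

A 6-joint arm with a two-finger parallel gripper is mounted at the origin on the work surface. World frame = base frame: x ahead of the robot, y to its left, z up, the work surface at z = 0. Lengths are in mm, angles in rad, forces in N, time in s.
With the tool pointing down it reaches from about 400 to 925 mm from the base axis. Payload 12.5 kg.
Tool frame: the origin (TCP) lies at the very end of the fingers, on their centre line; the grasp point (between the pads) lies env.grip_point_offset behind it (env.grip_point_offset is the distance from the TCP to the grasp point, in mm); y points along the fingers, z is the direction in which the jaws open and shut, and the axes are right-handed (so a half turn about y gives the same grasp; the last joint's range is limited). The gripper opens to 95 mm and grips with 3 to 60 N. Pads are 20 mm wide; open, the fingers measure 119 mm over their backs; the gripper's body (75 mm by 180 mm) begins 59 mm behind the grasp point.
Start: joints at [-1.402, 0.491, 1.559, -0, 1.092, -0.106], TCP at [169.62, -601.565, 180.261] pointing down, gripper open.
Joint ranges: [-3.1, 3.1], [-0.84, 2.19], [0.05, 2.79], [-1.13, 4.28], [0.06, 2.93], [-2.69, 2.69]. Speed limits (rad/s): [2.22, 2.22, 2.79, 3.14, 3.14, 3.14].

### API

Orientations are given as [roll, pitch, yaw] about the fixed x, y, z axes, in that order (R = Rz(yaw) Ry(pitch) Rx(roll)).
In Python, from cell import readout, read_camera, env, nets gives the robot as it stands.
- The arm moves only by the tool apply_moves, never from a script. Its argument "increments" is a list of rows, each a list of 3 entries, a list of its own where there are three numbers: the shift along the tool's x, y, z in cm, then the turn, a rotation vector about the tool's x, y, z in degrees, then the finger opening in cm, from 0 to 9.51. A call has exactly 5 rows; each row shifts and turns the pose as measured when the row begins, along the tool's axes as they then stand; what a row does not reach is not made up. A row lasts 1/8 s, in which the tool goes at most 62.5 mm and 10.7 degrees, less where a joint would pass 70% of its speed; a pose out of reach is approached as far as the arm can. A call with a gripper value outside its range is refused whole. The fingers move at their own pace and stop on an object; the grip force is fixed at half the most. Time passes only in rows, so rows that do not move let the fingers close, or fill a call up. It gives the time, the measured TCP pose, the force and the opening at its end, in the units of the state.
- readout.state(): the state, without advancing time (a new reading comes with each control period).
- read_camera(name): name is "scene" or "top" or "wrist"; returns a dict with "img" (384x512x3 uint8, red, green, blue), "vfov" (degrees; the focal length in pixels is half the picture's height over the tangent of half this angle, whatever the lens; pixels are square), "cx", "cy" (the principal point, pixels), "rvec" (rotation vector, rad) and "tvec" (3), from world to camera coordinates, as OpenCV has them; the wrist camera has in their place "mount" (4x4, takes a point from camera to tool coordinates, whose origin is the TCP and whose axes are the tool frame's). Camera axes: x right, y down, z forward; pixel columns grow to the right and rows downward; lengths in mm; the calibration is good to about 2 mm. A picture is of the moment at which its call begins: read the wrist's pose just before it. There is no depth.
- env.job_done(): hands the job in, once; it reports no verdict.
Trained networks look in a picture, given as the dict that the camera call returned (one of the last four; its "shot" number tells which), for a name from the list of things; names that differ only in an ending like _2 or _b are one class to them, and where a whole thing is asked for, a point or a joint stands for the part that bears it (a point fixed in the world has none). Each returns a list of dicts, best first, with "confidence" (0 to 1); they miss things now and then, are a little off and sometimes report something else, mostly with a low value. They report only what shows in the picture. A call takes as long as a camera call.
- nets.look_for(picture, thing): "point" ([x, y, z] in mm, in the coordinates of the camera as it stood for that picture, good to about 4 mm: the middle of the surface that is visible of it).
- nets.mark_of(picture, thing): "point" ([x, y, z] in mm, in the coordinates of the camera as it stood for that picture, good to about 4 mm: a listed point, or the origin of a listed thing).
The state is a dict: "t": time; "joints": joint angles; "qvel": joint speeds; "tau": joint torques, N m; "eef_pos": TCP position; "tcp_rot": TCP orientation; "ft_force": force on the tool from outside, world axes, zero at the start; "moment": the same for the moment, N m; "opening": opening from 0.0 (shut) to 1.0 (fully open).
Only numpy, scipy, OpenCV 4.12 (cv2) and the standard library are available. Lean on these libraries where they do the work, as an engineer would, in place of code of your own. Each camera call takes 0.05 s, during which the arm holds its last target. There are 200 camera calls.

## Working session

There is one attempt and no reset: what is moved stays moved. The work goes in short steps, Python scripts to look and compute and a tool call to move; the robot and the scene stay as the last step left them, time stands still between calls to the robot, and variables do not carry over. Pictures are saved under pics/ and viewed, about 8 in all and at most 12, crops included, and the job is handed in when it is done.

Besides the shell and the picture viewer there is one more tool, called as name(argument=value, ...), one argument or row to a line, values as JSON. apply_moves: Moves the arm, as the interface text tells. Its arguments: {"type":"object","properties":{"increments":{"type":"array"}},"required":["increments"]}

```bash
mkdir -p pics; cat > h.py <<'E'
import numpy as np, cv2
from scipy.spatial.transform import Rotation as R
from cell import readout, read_camera, env, nets
def w2c(p):
    return R.from_rotvec(np.ravel(p["rvec"])).as_matrix(), np.ravel(p["tvec"])
def toworld(p,pt):
    M,t=w2c(p); return M.T@(np.array(pt)-t)
def save(p,n): cv2.imwrite(f"pics/{n}.png",p["img"][:,:,::-1])
E
python3 - <<'E'
from h import *
print(readout.state()); print(env.grip_point_offset)
for c in("top","scene"):
    p=read_camera(c); save(p,c+"0"); print(c,p["vfov"],p["cx"],p["cy"])
    for n in "stand plate level stain beaker slidebox corner_nl corner_nr corner_fl corner_fr tab_nl tab_nr tab_fl tab_fr".split():
        r=nets.mark_of(p,n)
        print(n,[(np.round(toworld(p,q["point"])).astype(int).tolist(),round(q["confidence"],2)) for q in r[:3]])
E
```

```text
{'t': 0.0, 'joints': array([-1.40158962e+00,  4.91525525e-01,  1.55943595e+00, -1.80175564e-05,
        1.09170000e+00, -1.05604165e-01]), 'qvel': array([ 0.0001735 ,  0.00065772, -0.00016997,  0.00047366, -0.00205815,
       -0.0015635 ]), 'tau': array([-1.59895280e-03, -6.12655878e+01, -2.58182448e+01,  6.92019006e-02,
        4.82033542e-02, -7.17200328e-05]), 'eef_pos': array([ 169.57112612, -601.27112102,  179.68756299]), 'tcp_rot': array([-1.57186088e+00,  9.67710794e-05, -2.86677352e+00]), 'ft_force': array([-0.94770987,  0.04184185,  0.54230295]), 'moment': array([-0.03589438,  0.01775932,  0.00015065]), 'opening': 1.0000390661478755}
18.8
top 48.02895159385888 247.4488105447017 196.90134025572536
stand []
plate [([576, 9, 37], 0.61)]
level [([562, 16, 51], 0.61)]
stain [([525, 240, 6], 0.58), ([505, -73, 50], 0.2)]
beaker [([502, -70, 50], 0.67), ([759, 101, 1], 0.57)]
slidebox [([640, -215, 3], 0.72)]
corner_nl [([482, 65, 45], 0.89), ([580, 9, 41], 0.47)]
corner_nr [([505, -72, 51], 0.82)]
corner_fl [([647, 97, 48], 0.68)]
corner_fr [([675, -41, 47], 0.9), ([502, 126, 44], 0.22)]
tab_nl [([503, 125, 43], 0.59)]
tab_nr [([547, -116, 47], 0.81)]
tab_fl [([649, 97, 47], 0.62), ([608, 144, 47], 0.52)]
tab_fr [([657, -101, 44], 0.53)]
scene 53.642065540054595 252.05904100054184 183.9894788045483
stand []
plate [([645, 97, 46], 0.62), ([577, 11, 38], 0.56)]
level [([565, 20, 51], 0.51)]
stain [([518, 241, -1], 0.56)]
beaker [([754, 103, 3], 0.9)]
slidebox [([641, -214, -1], 0.67), ([565, 18, 49], 0.4)]
corner_nl [([482, 64, 49], 0.6)]
corner_nr [([511, -73, 41], 0.83)]
corner_fl [([650, 96, 49], 0.56)]
corner_fr [([676, -40, 52], 0.64)]
tab_nl [([498, 128, 41], 0.73)]
tab_nr [([548, -115, 48], 0.62)]
tab_fl [([678, -39, 48], 0.26)]
tab_fr [([581, 12, 40], 0.65), ([659, -100, 48], 0.56)]
```

```bash
cat > fit.py <<'E'
from h import *
obs={'nl':[(482,65),(482,64)],'nr':[(505,-72),(511,-73)],'fl':[(647,97),(650,96)],'fr':[(675,-41),(676,-40)]}
loc={'nl':(-85,70),'nr':(-85,-70),'fl':(85,70),'fr':(85,-70)}
tabo={'nl':[(503,125),(498,128)],'nr':[(547,-116),(548,-115)],'fl':[(608,144)],'fr':[(657,-101),(659,-100)]}
tl=84+45*np.cos(.45)-5*np.sin(.45)/2
tloc={'nl':(-55,tl),'nr':(-55,-tl),'fl':(55,tl),'fr':(55,-tl)}
A=[];B=[]
for k in loc:
    for o in obs[k]: A.append(loc[k]);B.append(o)
    for o in tabo[k]: A.append(tloc[k]);B.append(o)
A=np.array(A,float);B=np.array(B,float)
am,bm=A.mean(0),B.mean(0)
U,S,V=np.linalg.svd((A-am).T@(B-bm)); Q=(V.T@U.T); c=bm-Q@am; yaw=np.arctan2(Q[1,0],Q[0,0])
T=lambda l:c+Q@np.array(l,float)
if __name__=="__main__":
    print("c",c,"yaw",yaw); print(np.round(B-(A@Q.T+c),1).tolist())
    for k in loc: print(k,T(loc[k]).round(1),"tab",T(tloc[k]).round(1), "tabflat",T((tloc[k][0],np.sign(tloc[k][1])*129)).round(1))
    for cam in("top","scene"):
        p=read_camera(cam); im=p["img"][:,:,::-1].copy(); M,t=w2c(p); f=192/np.tan(np.radians(p["vfov"]/2))
        for k in loc:
            for l,z in((loc[k],48),(tloc[k],45)):
                q=M@np.append(T(l),z)+t; cv2.circle(im,(int(f*q[0]/q[2]+p["cx"]),int(f*q[1]/q[2]+p["cy"])),2,(0,0,255),-1)
        cv2.imwrite(f"pics/fit_{cam}.png",im)
E
python3 fit.py; python3 -c "
import cv2,numpy as np
a=cv2.imread('pics/fit_top.png');b=cv2.imread('pics/fit_scene.png')
cv2.imwrite('pics/both.png',cv2.resize(np.vstack([a,b])[:, :],(800,1200)) [:600]);cv2.imwrite('pics/b2.png',cv2.resize(b,(800,600)))"
```

```text
c [578.59312158  12.83682291] yaw 0.18849550129690523
[[0.0, -0.7], [0.0, -1.7], [1.6, 1.2], [-3.4, 4.2], [-3.2, -0.1], [2.8, -1.1], [-0.7, 2.7], [0.3, 3.7], [-2.0, -0.5], [1.0, -1.5], [-1.5, -0.4], [-0.2, -1.0], [0.8, -0.0], [1.3, -2.9], [3.3, -1.9]]
nl [482.   65.7] tab [501.4 123.8] tabflat [500.4 129.2]
nr [508.2 -71.9] tab [ 547.7 -118.7] tabflat [ 548.7 -124.2]
fl [649.   97.5] tab [609.5 144.4] tabflat [608.4 149.9]
fr [675.2 -40. ] tab [655.7 -98.1] tabflat [ 656.8 -103.6]
```

View pics/both.png

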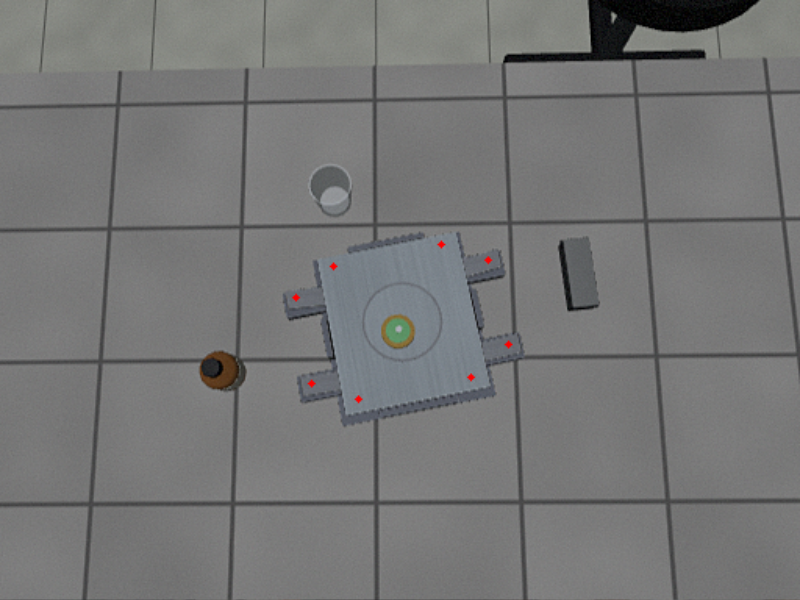

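View pics/b2.png

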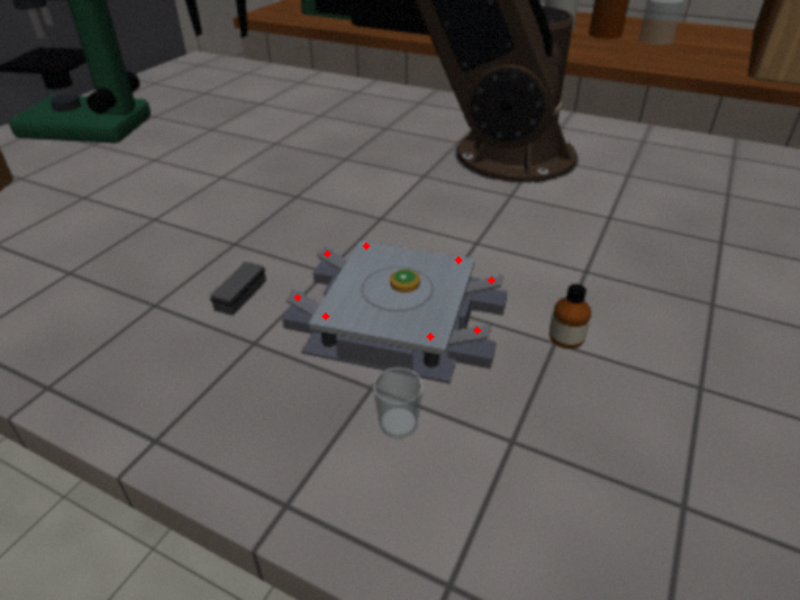

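```bash
cat > go.py <<'E'
import sys
from fit import *
# usage: go.py name z  -> shift in tool axes, cm
k=sys.argv[1]; z=float(sys.argv[2]) if len(sys.argv)>2 else 70
s=readout.state()
RT=R.from_euler('xyz',s["tcp_rot"]).as_matrix()
xy=T(tloc[k[1:]]) if k[0]=='t' else T(loc[k])
w=np.append(xy,z)-s["eef_pos"]
des=R.from_euler('xyz',[-np.pi/2,0,yaw-np.pi]).as_matrix()
print("t",s["t"],"pos",s["eef_pos"].round(1),"F",s["ft_force"].round(1),"tgt",xy.round(1))
print("shift cm",(RT.T@w/10).round(2),"turn deg",np.degrees(R.from_matrix(RT.T@des).as_rotvec()).round(2),"open",round(s["opening"],3))
E
python3 go.py nr 100
```

```text
t 1.6 pos [ 169.6 -601.6  180.3] F [-0.8  1.  -0.3] tgt [508.2 -71.9]
shift cm [-46.96   8.02 -41.8 ] turn deg [-0.    4.94  0.  ] open 1.0
```

apply_moves(
  increments=[
    [[0,0,0],[0,5,0],0],
    [[-4.2,0,-4.4],[0,0,0],0],
    [[-4.2,0,-4.4],[0,0,0],0],
    [[-4.2,0.5,-4.4],[0,0,0],0],
    [[-4.2,0.5,-4.4],[0,0,0],0],
  ],
)

```text
t: 2.22
eef_pos: [304.0, -395.4, 169.5]
tcp_rot: [-1.569, 0.001, -2.963]
ft_force: [1.5, -0.2, 0.6]
opening: 0.53
```

```bash
python3 go.py nr 90
```

```text
t 2.225 pos [ 304.  -395.4  169.5] F [ 1.5 -0.2  0.6] tgt [508.2 -71.9]
shift cm [-25.84   7.91 -28.23] turn deg [-0.11 -0.57 -0.03] open 0.53
```

apply_moves(
  increments=[
    [[-4.1,0.6,-4.5],[0,0,0],0],
    [[-4.1,0.6,-4.5],[0,0,0],0],
    [[-4.1,0.8,-4.5],[0,0,0],0],
    [[-4.1,0.8,-4.5],[0,0,0],0],
    [[-4.1,0.8,-4.5],[0,0,0],0],
  ],
)

```text
t: 2.85
eef_pos: [469.1, -132.2, 133.9]
tcp_rot: [-1.565, 0.004, -2.965]
ft_force: [0.0, -1.5, -0.4]
opening: 0.022
```

```bash
python3 go.py nr 75
```

```text
t 2.85 pos [ 469.1 -132.2  133.9] F [ 0.  -1.5 -0.4] tgt [508.2 -71.9]
shift cm [-4.89  5.88 -5.29] turn deg [-0.31 -0.65 -0.21] open 0.022
```

apply_moves(
  increments=[
    [[-2.4,1.5,-2.6],[0,0,0],0],
    [[-2.4,2,-2.6],[0,-0.6,0],0],
    [[0,2.0,0],[0,0,0],0],
    [[0,0.5,0],[0,0,0],0],
    [[0,0,0],[0,0,0],0],
  ],
)

```text
t: 3.48
eef_pos: [510.7, -66.9, 72.6]
tcp_rot: [-1.565, 0.006, -2.947]
ft_force: [0.2, -0.3, 0.3]
opening: 0.006
```

```bash
python3 go.py nr 52
```

```text
t 3.475 pos [510.7 -66.9  72.6] F [ 0.2 -0.3  0.3] tgt [508.2 -71.9]
shift cm [0.35 2.07 0.42] turn deg [-0.36  0.32 -0.32] open 0.006
```

apply_moves(
  increments=[
    [[0.3,1.2,0.4],[0,0,0],0],
    [[0,0.8,0],[0,0,0],0],
    [[0,0.3,0],[0,0,0],0],
    [[0,0.3,0],[0,0,0],0],
    [[0,0.3,0],[0,0,0],0],
  ],
)

```text
t: 4.1
eef_pos: [509.1, -73.4, 43.3]
tcp_rot: [-1.563, 0.008, -2.95]
ft_force: [1.0, 1.3, 0.1]
opening: 0.006
```

```bash
python3 go.py nr 46
```

```text
t 4.1 pos [509.1 -73.4  43.3] F [1.  1.3 0.1] tgt [508.2 -71.9]
shift cm [ 0.05 -0.27 -0.16] turn deg [-0.43  0.19 -0.45] open 0.006
```

```bash
python3 - <<'E'
from h import *
a=read_camera("scene");s=readout.state();print(s["ft_force"],s["eef_pos"])
b=read_camera("wrist")
cv2.imwrite("pics/c1.png",np.hstack([cv2.resize(a["img"][110:260,150:350,::-1],(500,375)),cv2.resize(b["img"][:,:,::-1],(300,225)).repeat(1,0) if 0 else cv2.copyMakeBorder(cv2.resize(b["img"][:,:,::-1],(300,225)),0,150,0,0,0)]))
E
```

```text
[-0.55908542  0.21193867 -1.8023808 ] [508.92529456 -73.31516913  43.0239898 ]
```

View pics/c1.png

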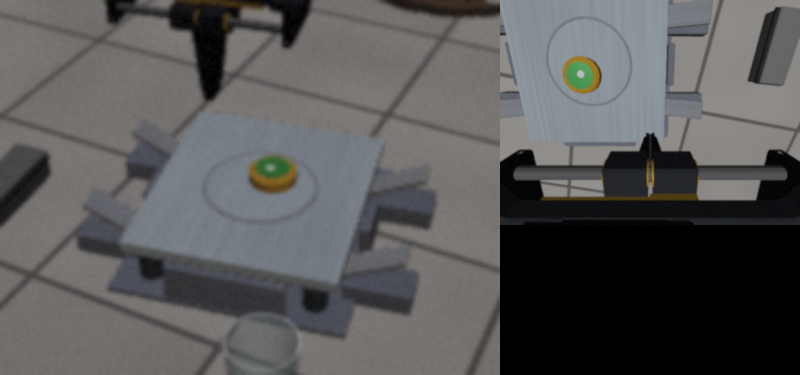

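```bash
python3 - <<'E'
from fit import *
s=readout.state(); p0=s["eef_pos"]
def proj(p,X):
    M,t=w2c(p); f=192/np.tan(np.radians(p["vfov"]/2)); q=M@X+t; return np.array([f*q[0]/q[2]+p["cx"],f*q[1]/q[2]+p["cy"]])
a=read_camera("scene"); b=read_camera("top")
for d in((0,0,0),(10,0,0),(0,10,0),(0,0,10)): print(d,proj(a,p0+d).round(1),proj(b,p0+d).round(1))
w=read_camera("wrist"); m=np.array(w["mount"]); print(m.round(2)); 
f=192/np.tan(np.radians(w["vfov"]/2)); q=np.linalg.inv(m)@[0,0,0,1]; print("tcp in wrist px",f*q[0]/q[2]+w["cx"],f*q[1]/q[2]+w["cy"])
RT=R.from_euler('xyz',s["tcp_rot"]).as_matrix()
for n in("corner_nr","plate","level","corner_nl","tab_nr"):
    r=nets.mark_of(w,n); print(n,[((RT@(m@np.append(x["point"],1))[:3]+p0).round(1),round(x["confidence"],2)) for x in r[:2]])
g=np.hstack([cv2.resize(a["img"][120:195,180:280,::-1],(400,300),interpolation=cv2.INTER_CUBIC),cv2.resize(b["img"][190:265,250:350,::-1],(400,300),interpolation=cv2.INTER_CUBIC)])
cv2.imwrite("pics/c2.png",g)
E
```

```text
(0, 0, 0) [234.4 159.5] [301.9 240.9]
(10, 0, 0) [232.3 161.6] [301.8 235.7]
(0, 10, 0) [238.  160.5] [296.7 241. ]
(0, 0, 10) [234.2 156. ] [302.5 240.5]
[[   0.      0.96    0.3   -84.96]
 [   0.     -0.3     0.96 -203.51]
 [   1.     -0.     -0.      0.44]
 [   0.      0.      0.      1.  ]]
tcp in wrist px 255.73174817270342 224.44991036882638
corner_nr [(array([512.7, -71.2,  48.8]), 0.84)]
plate [(array([582. ,  12.1,  33.7]), 0.93), (array([563.5,  15. ,  52. ]), 0.23)]
level [(array([565.6,  16.6,  47.9]), 0.87)]
corner_nl [(array([481.6,  65.6,  46.5]), 0.81), (array([ 641.9, -218.4,   -2.5]), 0.52)]
tab_nr [(array([ 543.1, -119.1,   43.6]), 0.89)]
```

View pics/c2.png

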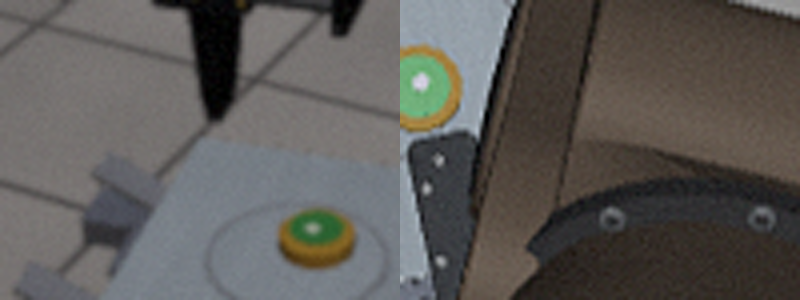

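```bash
python3 - <<'E'
from fit import *
s=readout.state(); p0=s["eef_pos"]; RT=R.from_euler('xyz',s["tcp_rot"]).as_matrix()
w=read_camera("wrist"); a=read_camera("scene"); m=np.linalg.inv(np.array(w["mount"])); f=192/np.tan(np.radians(w["vfov"]/2))
M,t=w2c(a); fa=192/np.tan(np.radians(a["vfov"]/2))
for y in(0,-10,-20,-30,-40):
    q=m@[0,y,0,1]; k=M@(p0+RT@[0,y,0])+t
    print(y,(f*q[0]/q[2]+w["cx"]).round(1),(f*q[1]/q[2]+w["cy"]).round(1),"scene",(fa*k[:2]/k[2]+[a["cx"],a["cy"]]).round(1))
print(s["joints"].round(3),s["t"])
c=w["img"][184:284,190:323,::-1]
cv2.imwrite("pics/c3.png",cv2.resize(c,(798,600),interpolation=cv2.INTER_CUBIC))
E
```

```text
0 255.7 224.4 scene [234.3 159.4]
-10 255.7 229.6 scene [234.2 155.9]
-20 255.7 235.2 scene [234.1 152.3]
-30 255.7 241.3 scene [233.9 148.6]
-40 255.6 248.2 scene [233.8 145. ]
[-0.27   0.526  1.971 -0.005  0.634  1.114] 4.6
```

View pics/c3.png

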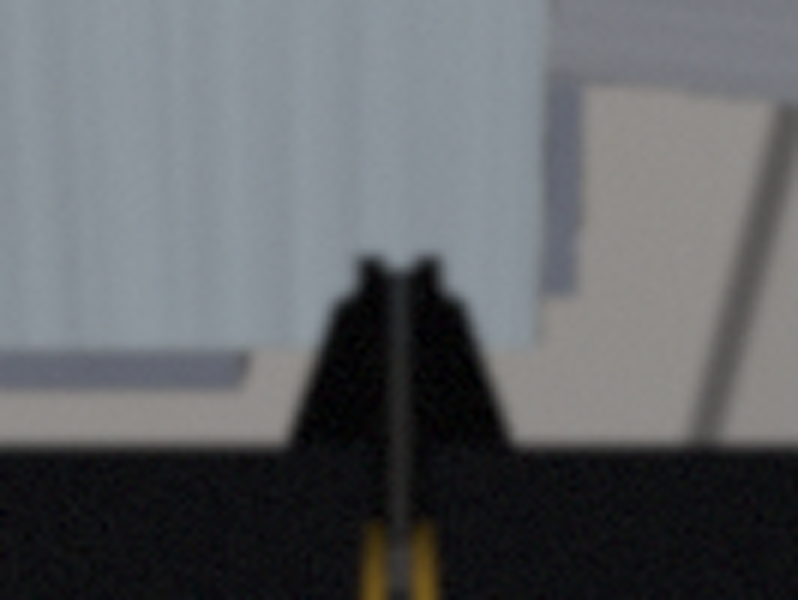

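apply_moves(
  increments=[
    [[0,0.7,0],[0,0,0],0],
    [[0,0.4,-0.1],[0,0,0],0],
    [[0,0.3,0],[0,0,0],0],
    [[0,0.2,0],[0,0,0],0],
    [[0,0.2,0],[0,0,0],0],
  ],
)

```text
t: 5.32
eef_pos: [508.9, -72.3, 24.1]
tcp_rot: [-1.563, 0.008, -2.95]
ft_force: [-0.1, 0.8, 0.9]
opening: 0.007
```

apply_moves(
  increments=[
    [[0,0.2,0],[0,0,0],0],
    [[0,0.2,0],[0,0,0],0],
    [[0,0.2,0],[0,0,0],0],
    [[0,0.2,0],[0,0,0],0],
    [[0,0.2,0],[0,0,0],0],
  ],
)

```text
t: 5.95
eef_pos: [509.2, -72.5, 13.7]
tcp_rot: [-1.563, 0.008, -2.95]
ft_force: [-6.5, 1.3, 30.9]
opening: 0.006
```

apply_moves(
  increments=[
    [[0,-0.1,0],[0,0,0],0],
    [[0,-0.1,0],[0,0,0],0],
    [[0,0,0],[0,0,0],0],
    [[0,0,0],[0,0,0],0],
    [[0,0,0],[0,0,0],0],
  ],
)

```text
t: 6.58
eef_pos: [509.2, -72.4, 15.7]
tcp_rot: [-1.563, 0.008, -2.95]
ft_force: [-0.2, 0.2, 0.6]
opening: 0.001
```

```bash
python3 - <<'E'
from fit import *
s=readout.state(); print(s["eef_pos"],s["ft_force"])
a=read_camera("scene"); s=readout.state(); print(s["eef_pos"],s["ft_force"])
cv2.imwrite("pics/c4.png",cv2.resize(a["img"][120:210,190:310,::-1],(800,600),interpolation=cv2.INTER_CUBIC))
E
```

```text
[509.1816188  -72.44730225  15.65485246] [-0.19220189  0.17918972  0.64606165]
[509.17583172 -72.4575324   15.66789841] [-0.14644125  0.58552397 -0.55048031]
```

View pics/c4.png

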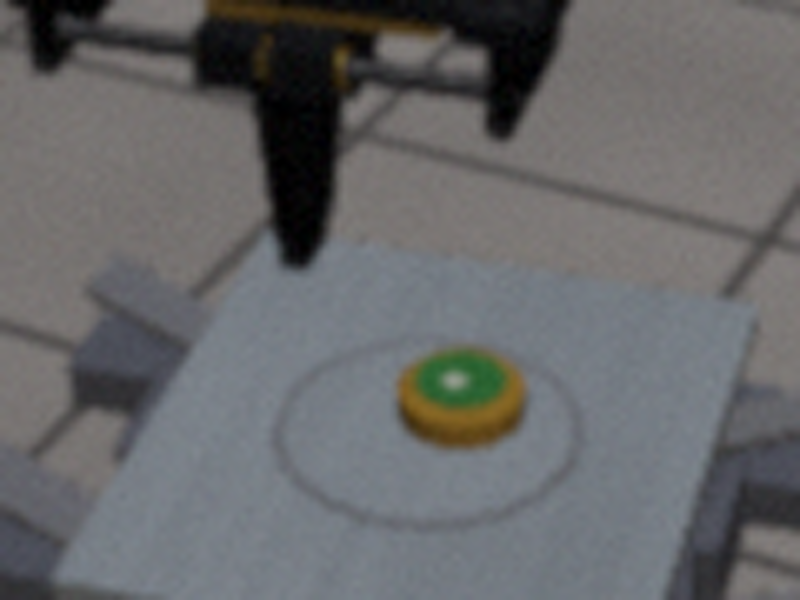

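apply_moves(
  increments=[
    [[0,-1.2,0],[0,0,0],0],
    [[0,0,-4.9],[0,0,0],0],
    [[0,0,-4.9],[0,0,0],0],
    [[0,0,-4.2],[0,0,0],0],
    [[0,0,0],[0,0,0],0],
  ],
)

```text
t: 7.25
eef_pos: [483.1, 68.1, 30.0]
tcp_rot: [-1.562, 0.011, -2.952]
ft_force: [0.4, -0.5, 0.0]
opening: 0.006
```

```bash
python3 go.py nl 16
```

```text
t 7.25 pos [483.1  68.1  30. ] F [ 0.4 -0.5  0. ] tgt [482.   65.7]
shift cm [0.17 1.4  0.2 ] turn deg [-0.48  0.07 -0.66] open 0.006
```

apply_moves(
  increments=[
    [[0.1,1.0,0.2],[0.4,0,0.6],0],
    [[0,0.3,0],[0,0,0],0],
    [[0,0.1,0],[0,0,0],0],
    [[0,0.1,0],[0,0,0],0],
    [[0,0.1,0],[0,0,0],0],
  ],
)

```text
t: 7.88
eef_pos: [484.7, 64.1, 15.8]
tcp_rot: [-1.555, 0.025, -2.953]
ft_force: [1.0, 0.2, -1.0]
opening: 0.005
```

apply_moves(
  increments=[
    [[0,0,0],[-0.9,0,-1.4],0],
    [[0,0.1,0],[0,0,0],0],
    [[0,0.1,0],[0,0,0],0],
    [[0,0.1,0],[0,0,0],0],
    [[0,0,0],[0,0,0],0],
  ],
)

```text
t: 8.5
eef_pos: [484.7, 63.9, 13.0]
tcp_rot: [-1.57, 0.001, -2.953]
ft_force: [-0.4, -0.6, 4.5]
opening: 0.002
```

apply_moves(
  increments=[
    [[0,0.1,0],[0,0,0],0],
    [[0,0,0],[0,0,0],0],
    [[0,0,0],[0,0,0],0],
    [[0,0,0],[0,0,0],0],
    [[0,0,0],[0,0,0],0],
  ],
)

```text
t: 9.12
eef_pos: [484.8, 63.9, 13.2]
tcp_rot: [-1.569, 0.004, -2.952]
ft_force: [-1.1, 0.6, 4.3]
opening: 0.007
```

apply_moves(
  increments=[
    [[0,0.1,0],[0,0,0],0],
    [[0,0.15,0],[0,0,0],0],
    [[0,0.15,0],[0,0,0],0],
    [[0,0.15,0],[0,0,0],0],
    [[0,0.15,0],[0,0,0],0],
  ],
)

```text
t: 9.75
eef_pos: [484.7, 64.1, 9.8]
tcp_rot: [-1.568, 0.007, -2.952]
ft_force: [-7.8, -1.1, 33.3]
opening: 0.005
```

```bash
python3 - <<'E'
from h import *
p=read_camera("scene"); np.save("press.npy",p["img"]); s=readout.state(); print(s["eef_pos"],s["ft_force"])
E
```

```text
[484.68706403  64.10794373   9.81733407] [-7.48284649 -1.88276699 30.89111573]
```

apply_moves(
  increments=[
    [[0,-0.5,0],[0,0,0],0],
    [[0,-1.0,0],[0,0,0],0],
    [[0,-1.0,0],[0,0,0],0],
    [[0,-1.0,0],[0,0,0],0],
    [[0,0,0],[0,0,0],0],
  ],
)

```text
t: 10.42
eef_pos: [484.6, 64.2, 47.4]
tcp_rot: [-1.567, 0.008, -2.951]
ft_force: [0.3, 0.4, -0.5]
opening: 0.004
```

```bash
python3 - <<'E'
from fit import *
p=read_camera("scene"); a=np.load("press.npy"); b=p["img"]; np.save("free.npy",b)
ga,gb=[cv2.cvtColor(x,cv2.COLOR_RGB2GRAY).astype(np.float32) for x in(a,b)]
M,t=w2c(p); f=192/np.tan(np.radians(p["vfov"]/2))
pr=lambda X:(lambda q:(f*q[:2]/q[2]+[p["cx"],p["cy"]]))(M@X+t)
for n,l,z in(("left edge near",(-45,90),42),("left edge mid",(0,90),42),("left edge far",(70,90),42),("far edge L",(100,60),42),("far edge R",(100,-60),42),("right edge",(0,-90),42),("tab nl",tloc['nl'],45),("level",(-12,6),61)):
    u,v=pr(np.append(T(l),z)).round().astype(int); tm=ga[v-6:v+7,u-6:u+7]
    S=cv2.resize(gb[v-10:v+11,u-10:u+11],None,fx=8,fy=8,interpolation=cv2.INTER_CUBIC); tt=cv2.resize(tm,None,fx=8,fy=8,interpolation=cv2.INTER_CUBIC)
    r=cv2.matchTemplate(S,tt,cv2.TM_CCOEFF_NORMED); _,mx,_,loc_=cv2.minMaxLoc(r)
    print(n,(u,v),"released minus pressed px",(np.array(loc_)-32)/8,round(mx,3))
E
python3 go.py tnl 20
```

```text
left edge near (np.int64(298), np.int64(181)) released minus pressed px [-0.375  0.   ] 0.988
left edge mid (np.int64(294), np.int64(193)) released minus pressed px [-0.25  -0.125] 0.992
left edge far (np.int64(287), np.int64(215)) released minus pressed px [-0.125 -0.125] 0.989
far edge L (np.int64(269), np.int64(222)) released minus pressed px [0.125 0.375] 0.993
far edge R (np.int64(211), np.int64(211)) released minus pressed px [0.25 1.75] 0.988
right edge (np.int64(214), np.int64(179)) released minus pressed px [0.375 0.25 ] 0.993
tab nl (np.int64(314), np.int64(179)) released minus pressed px [-0.125  0.   ] 0.99
level (np.int64(258), np.int64(176)) released minus pressed px [-0.625  0.   ] 0.979
t 10.475 pos [484.4  64.2  47. ] F [-0.1 -0.2 -0.2] tgt [501.4 123.8]
shift cm [-2.78  2.7  -5.54] turn deg [-0.19  0.1  -0.43] open 0.005
```

apply_moves(
  increments=[
    [[0,0,0],[0,-10.6,0],0],
    [[0,0,0],[0,-10.6,0],0],
    [[0,0,0],[0,-10.6,0],0],
    [[0,0,0],[0,-10.6,0],0],
    [[0,0,0],[0,-10.6,0],0],
  ],
)

```text
t: 11.1
eef_pos: [483.5, 64.1, 45.3]
tcp_rot: [-1.565, 0.001, -2.01]
ft_force: [0.8, 0.4, -1.1]
opening: 0.004
```

apply_moves(
  increments=[
    [[0,0,0],[0,-10.6,0],0],
    [[0,0,0],[0,-10.6,0],0],
    [[0,0,0],[0,-10.6,0],0],
    [[0,0,0],[0,-5.2,0],0],
    [[0,0,0],[0,0,0],0],
  ],
)

```text
t: 11.72
eef_pos: [482.4, 64.1, 43.4]
tcp_rot: [-1.57, -0.002, -1.353]
ft_force: [0.3, -0.0, -0.3]
opening: 0.004
```

```bash
sed -i "s/yaw-np.pi\]/yaw-np.pi+(np.pi\/2 if k[0]=='t' else 0)]/; s/T(tloc\[k\[1:\]\])/T((tloc[k[1:]][0],122*np.sign(tloc[k[1:]][1])))/" go.py; python3 go.py tnl 20
```

```text
t 11.725 pos [482.4  64.1  43.4] F [ 0.3 -0.  -0.3] tgt [501.7 122.4]
shift cm [-5.27  2.34  3.14] turn deg [-0.07  1.68  0.12] open 0.004
```

apply_moves(
  increments=[
    [[-2.6,-0.3,1.5],[0,1.7,0],0],
    [[-2.6,0,1.5],[0,0,0],0],
    [[0,0.6,0],[0,0,0],0],
    [[0,0.6,0],[0,0,0],0],
    [[0,0,0],[0,0,0],0],
  ],
)

```text
t: 12.35
eef_pos: [500.8, 121.2, 32.5]
tcp_rot: [-1.572, -0.002, -1.394]
ft_force: [0.8, -0.7, -0.4]
opening: 0.003
```

```bash
python3 go.py tnl 0; python3 - <<'E'
from h import *
p=read_camera("scene")
cv2.imwrite("pics/c5.png",cv2.resize(p["img"][110:230,220:380,::-1],(800,600),interpolation=cv2.INTER_CUBIC))
E
```

```text
t 12.35 pos [500.8 121.2  32.5] F [ 0.8 -0.7 -0.4] tgt [501.7 122.4]
shift cm [-0.1   3.25  0.11] turn deg [ 0.08 -0.7   0.11] open 0.003
```

View pics/c5.png

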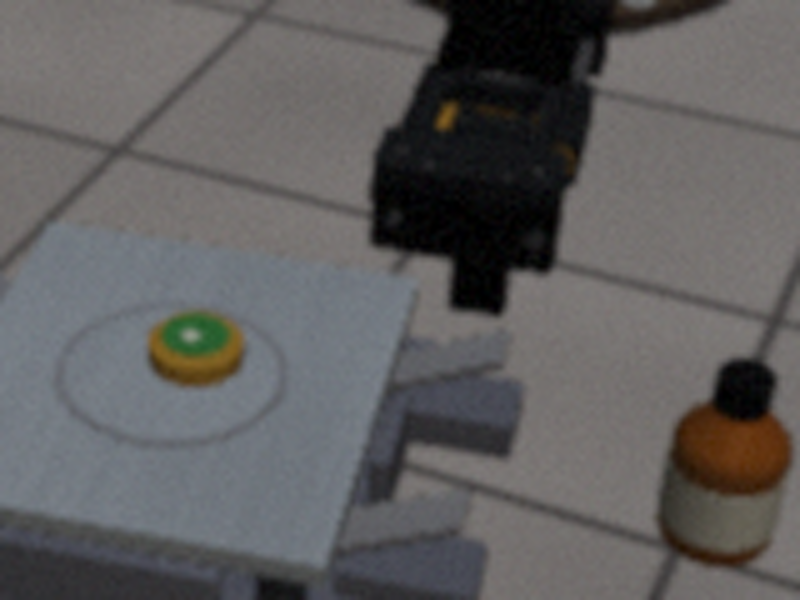

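apply_moves(
  increments=[
    [[-0.1,1.0,0.1],[0,0,0],0],
    [[0,0.6,0],[0,0,0],0],
    [[0,0.4,0],[0,0,0],0],
    [[0,0.4,0],[0,0,0],0],
    [[0,0.4,0],[0,0,0],0],
  ],
)

```text
t: 13.02
eef_pos: [502.3, 121.8, 3.7]
tcp_rot: [-1.57, -0.002, -1.396]
ft_force: [-0.7, 2.1, 4.7]
opening: 0.004
```

apply_moves(
  increments=[
    [[0,0.3,0],[0,0,0],0],
    [[0,0.3,0],[0,0,0],0],
    [[0,0.2,0],[0,0,0],0],
    [[0,0.2,0],[0,0,0],0],
    [[0,0.2,0],[0,0,0],0],
  ],
)

```text
t: 13.65
eef_pos: [502.4, 122.3, -8.7]
tcp_rot: [-1.57, -0.001, -1.396]
ft_force: [-3.8, 2.5, 22.2]
opening: 0.005
```

apply_moves(
  increments=[
    [[0,0.2,0],[0,0,0],0],
    [[0,0.25,0],[0,0,0],0],
    [[0,0.25,0],[0,0,0],0],
    [[0,0.2,0],[0,0,0],0],
    [[0,0.2,0],[0,0,0],0],
  ],
)

```text
t: 14.28
eef_pos: [502.8, 122.3, -9.4]
tcp_rot: [-1.563, -0.002, -1.395]
ft_force: [-8.3, 1.7, 36.0]
opening: 0.006
```

apply_moves(
  increments=[
    [[0,-0.6,0],[0,0,0],0],
    [[0,-2.5,0],[0,0,0],0],
    [[0,-4,0],[0,0,0],0],
    [[3,-4,0],[0,0,0],0],
    [[4,-3,0],[0,0,0],0],
  ],
)

```text
t: 14.9
eef_pos: [512.3, 52.6, 133.2]
tcp_rot: [-1.569, -0.003, -1.391]
ft_force: [0.0, -0.5, -0.0]
opening: 0.003
```

```bash
python3 - <<'E'
from h import *
p=read_camera("scene")
cv2.imwrite("pics/c6.png",cv2.resize(p["img"][130:280,180:380,::-1],(800,600),interpolation=cv2.INTER_CUBIC))
for n in("tab_nl","tab_nr","tab_fl","tab_fr","plate","level","stain","beaker","slidebox"):
    print(n,[(toworld(p,q["point"]).round(0).tolist(),round(q["confidence"],2)) for q in nets.mark_of(p,n)[:2]])
E
```

```text
tab_nl [([500.0, 128.0, 21.0], 0.66)]
tab_nr [([546.0, -116.0, 46.0], 0.61), ([522.0, 241.0, -4.0], 0.49)]
tab_fl [([610.0, 146.0, 45.0], 0.52)]
tab_fr [([660.0, -98.0, 46.0], 0.61), ([566.0, 21.0, 50.0], 0.28)]
plate [([580.0, 11.0, 37.0], 0.62)]
level [([565.0, 18.0, 53.0], 0.71), ([546.0, -116.0, 51.0], 0.69)]
stain [([521.0, 237.0, -0.0], 0.63), ([486.0, 66.0, 48.0], 0.46)]
beaker [([754.0, 101.0, 1.0], 0.64)]
slidebox [([643.0, -212.0, 1.0], 0.59), ([607.0, 147.0, 43.0], 0.49)]
```

View pics/c6.png

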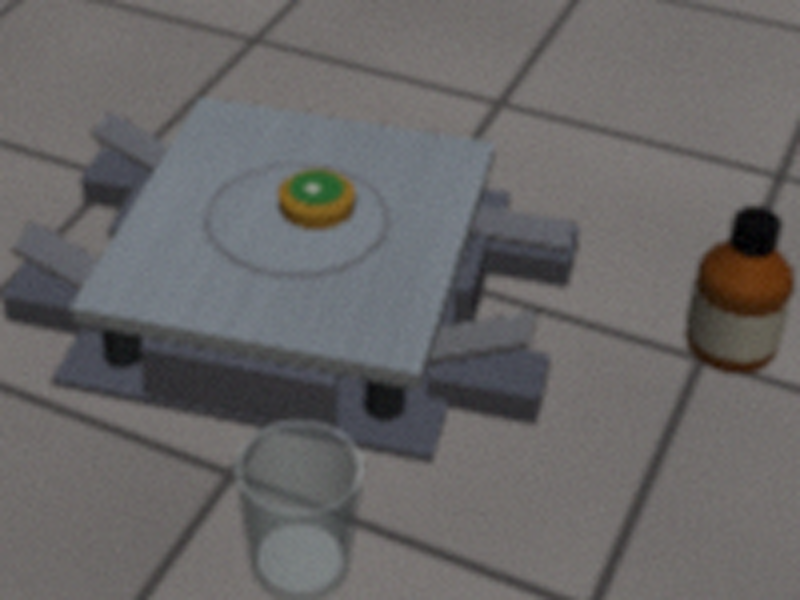

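The near-left tab lies flat on its housing (around pixel 525,230). The other three tabs still stand, and the plate, level, bottle and beaker are in place.

```bash
python3 -c "
from cell import env,readout
print(readout.state()['ft_force'],readout.state()['qvel'].round(3)); print(env.job_done())"
```

```text
[-0.56554475 -0.00325513  0.08015629] [-0.002 -0.005 -0.003 -0.001 -0.    -0.   ]
the job is handed in; nothing more can be done
None
```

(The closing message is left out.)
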